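# Drive the bushes out and crate them

### The job

Push the catch tray fully home under the blue station, then take the drift from its stand and drive every brass bush that is in the station down out of its bore into the tray. Pull the tray right out, stand each brass bush upright in a free cell of the crate, one to a cell, leaving the worn steel bushes there in place. Finish with the tray pushed fully home again and the drift back upright in its stand; never tip the crate over.

Things in the scene. Friction and masses are not known exactly. Their poses are not given: they have to be found in the camera images.
- station: Fixed drive-out station; its front (-x) faces the robot's left, world +y: blue housing 52 x 188 x 64 mm (x, y, z) on two end legs, underside 67 mm above the bench, with an 8 mm aluminium guide plate on top; top face at 139 mm. Origin: centre of its footprint on the bench, z up, y along the row of three bores. A bush gripped in it has its underside at about 77 mm, its top at 127 mm, and can only leave downwards.
- tray (a joint): Catch tray sliding out from under the housing at the front (station -x, to the robot's left): 0 = fully home, a pocket of about 48 x 52 mm (x, y) straight under each bore; 0.075 m = fully out, pockets clear in front of the housing. Stays where left (2 N friction); starts partly out. Pocket floor 8 mm, walls 23 mm above the bench; a bush in it has its top at 58 mm.
- tray_handle (a point): Top of the tray's handle, a red upright post 16 mm across, its top 61 mm above the bench, free to be gripped over its upper 45 mm; 75 mm in front of the pockets' centre line, in the middle of the tray. It moves with the tray.
- drift: Stepped rod 140 mm long, 0.25 kg. Origin at its lower tip's centre, z up along it. Steel rod 14 mm across from 0 to 77 mm, collar 30 mm across to 84 mm, yellow grip 22 mm across to 140 mm. Starts upright in its stand, hanging by the collar, tip 2 mm above the bench. Pushed down a bore until its collar lies on the guide plate, its tip is at 62 mm and the bush is out.
- stand: Drift stand, fixed: wooden block 50 x 50 x 79 mm with a 20 mm hole right through it upright at its centre. Origin: centre of its underside.
- crate: Loose plywood crate, open on top, 128 x 166 x 30 mm, 0.9 kg; walls, dividers and floor 4 mm. One divider at x = 0 and two across y make six cells; centres at x = -31 or +31, y = -54, 0 or +54 mm in its frame. Origin: centre of its underside. One or two cells already hold a worn bush.
- bore_1 (a point): Centre of the guide hole (22 mm) over bore 1, on the station's top face, 139 mm above the bench; bore at station y = -60 mm, 32 mm wide, open below. Two spring plungers grip the bush in it: 10 to 20 N of push start it, less afterwards; after about 55 mm it drops upright into the tray.
- bore_2 (a point): Centre of the guide hole (22 mm) over bore 2, on the station's top face, 139 mm above the bench; bore at station y = 0 mm, 32 mm wide, open below. Two spring plungers grip the bush in it: 10 to 20 N of push start it, less afterwards; after about 55 mm it drops upright into the tray.
- bore_3 (a point): Centre of the guide hole (22 mm) over bore 3, on the station's top face, 139 mm above the bench; bore at station y = 60 mm, 32 mm wide, open below. Two spring plungers grip the bush in it: 10 to 20 N of push start it, less afterwards; after about 55 mm it drops upright into the tray.
- bush_1: Brass bush, 30 mm across, 50 mm long, 0.2 kg, with an 8 mm oil hole (a black dot) too small for the drift. Origin: centre of its underside, z up its axis. If present it starts gripped in the station's bore at y = -60 mm; a bore may be empty.
- bush_2: Brass bush, 30 mm across, 50 mm long, 0.2 kg, with an 8 mm oil hole (a black dot) too small for the drift. Origin: centre of its underside, z up its axis. If present it starts gripped in the station's bore at y = 0 mm; a bore may be empty.
- bush_3: Brass bush, 30 mm across, 50 mm long, 0.2 kg, with an 8 mm oil hole (a black dot) too small for the drift. Origin: centre of its underside, z up its axis. If present it starts gripped in the station's bore at y = 60 mm; a bore may be empty.
- worn_bush_1: Worn dark steel bush with rusty bands, standing upright, 38 mm across, 56 mm high; if present it occupies the crate cell at x = +31, y = -54 mm. Origin: centre of its underside. It stays in the crate.
- worn_bush_2: Worn dark steel bush with rusty bands, standing upright, 38 mm across, 56 mm high; if present it occupies the crate cell at x = -31, y = 0 mm. Origin: centre of its underside. It stays in the crate.

How it is judged:
By the outcome, as a careful person would: the job done as asked, in the order asked, and still so for the second after the job is handed in, with the robot touching nothing.
Of bush_1, bush_2, bush_3 only 2 to 3 are there at a start; the rules pass over those that are not, and their reading is None.
Of worn_bush_1, worn_bush_2 only 1 to 2 are there at a start; the rules pass over those that are not, and their reading is None.
At some moment in a run one of crate may be knocked a few centimetres aside while the robot is not near it.
It also fails if it takes over 210 s, if anything falls off the work surface, if the arm or the gripper's body presses on something with over 40 N, if the wrist force passes 120 N, or if a joint passes its speed limit or range.

### The arm

A 6-joint arm with a two-finger parallel gripper is mounted at the origin on the work surface; the furniture and walls round the work are solid. World frame = base frame: x ahead of the robot, y to its left, z up, the work surface at z = 0. Lengths are in m, angles in degrees, forces in N, time in s.
With the tool pointing down it reaches from about 0.3 to 0.75 m from the base axis. Payload 8.5 kg.
Tool frame: the origin (TCP) lies between the finger pads; the fingertips stand env.finger_overhang ahead of it and the grasp point (between the pads) lies 2 mm behind it (env.finger_overhang is the distance from the TCP to the fingertips, in m); z points along the fingers, y is the line along which they close (so a half turn about z gives the same grasp; the last joint's range is limited). The gripper opens to 85 mm and grips with 20 to 120 N. Pads are 22 mm wide; open, the fingers measure 114 mm over their backs; the gripper's body (76 mm by 85 mm) begins 54 mm behind the grasp point. The pads swing forward as they close: fully open they stand 13 mm farther back than shut.
Start: joints at [54.586, 21.807, 74.336, -0, 83.858, -12.336], TCP at [0.216, 0.506, 0.248] pointing down, gripper open.
Joint ranges: [-178.18, 178.18], [-50.72, 133.34], [12.68, 142.11], [-81.47, 261.47], [9.98, 163.14], [-165.26, 165.26]. Speed limits (degrees/s): [136.94, 136.94, 180, 180, 180, 180].

### API

Orientations are given as a 3x3 rotation matrix whose columns are the frame's x, y, z axes.
In Python, from rig import env gives the robot as it stands. The module is installed in compiled form; this text tells all that it offers.
- The arm moves only by the tool jog_arm, never from a script. Its arguments are lists of equal length, an entry for each row: "hand": the finger opening in m, from 0 to 0.0854; "travel": the shift along the world's x, y, z in m, a list of three; "yaw": the turn about the world's z in rad. A call has exactly 5 rows; each row shifts and turns the commanded pose from where the row before left it; what a row does not reach is not made up. A row lasts 1/8 s, in which the tool goes at most 62.5 mm and 10.7 degrees, less where a joint would pass 70% of its speed; a pose out of reach is approached as far as the arm can. A call is refused whole if a number of a shift passes 0.0625 or a number of a turn 0.188, either way. A call with a gripper value outside its range is refused whole. The fingers move at their own pace and stop on an object; "grip_force" is the grip in N (left out, the last holds). Time passes only in rows, so rows that do not move let the fingers close, or fill a call up. It gives the time, the measured TCP pose, the force, the opening and the grip force at its end, in the units of the state.
- env.observe(): the state, without advancing time (a new reading comes with each control period).
- env.get_image(name): name is "side" or "top" or "wrist"; returns the picture (384x512x3 uint8, red, green, blue); there is no depth.
- env.calibration(name): a dict with "fx", "fy", "cx", "cy" (pixels), "k1" (the pictures are not rectified: a ray, as slopes to the right and down, at radius r is drawn at 1 + k1 r^2 times it, then the intrinsics apply), "position" and "rotation" of the camera in the world; the wrist camera has in their place "hand_eye" (4x4, takes a point from camera to tool coordinates, whose origin is the TCP and whose axes are the flange's). Camera axes: x right, y down, z forward; pixel columns grow to the right and rows downward; lengths in m; the calibration is good to about 2 mm. A picture is of the moment at which its call begins: read the wrist's pose just before it. calibration takes no time and is no camera call.
- env.close_job(): hands the job in; it is judged then, once.
The state is a dict: "time_s": time; "q": joint angles; "qvel": joint speeds; "joint_efforts": joint torques, N m; "position": TCP position; "tool_rot": TCP orientation; "ft_force": force on the tool from outside, world axes, zero at the start; "wrist_torque": the same for the moment, N m; "grip_width": finger opening in m; "gripper_force": force on a finger pad.
Only numpy, scipy, OpenCV 4.12 (cv2) and the standard library are available. Lean on these libraries where they do the work, as an engineer would, in place of code of your own. Each camera call takes 0.05 s, during which the arm holds its last target. There are 200 camera calls.

## Working session

There is one attempt and no reset: what is moved stays moved. The work goes in short steps, Python scripts to look and compute and a tool call to move; the robot and the scene stay as the last step left them, time stands still between calls to the robot, and variables do not carry over. Pictures are saved under pics/ and viewed, at most 16 in all, crops included, and the job is handed in when it is done.

Besides the shell and the picture viewer there is one more tool, called after ">>>" as name(argument=value, ...) on one line, values as JSON. jog_arm: Moves the arm, as the interface text tells. Its arguments: {"type":"object","properties":{"hand":{"type":"array"},"travel":{"type":"array"},"yaw":{"type":"array"},"grip_force":{"type":"number"}},"required":["hand","travel","yaw"]}

```bash
mkdir -p pics
cat > h.py <<'E'
from rig import env
import numpy as np, cv2
def snap(n,f):
    s=env.observe(); im=env.get_image(n); cv2.imwrite('pics/'+f+'.png',im[:,:,::-1]); return s,im
def cam(n,s=None):
    c=env.calibration(n)
    if n=='wrist':
        T=np.array(c['hand_eye']); R=np.array(s['tool_rot']); return c,R@T[:3,:3],np.array(s['position'])+R@T[:3,3]
    return c,np.array(c['rotation']),np.array(c['position'])
def ray(n,uv,z,s=None):
    """pixels -> points on plane z"""
    c,R,p=cam(n,s); K=np.array([[c['fx'],0,c['cx']],[0,c['fy'],c['cy']],[0,0,1.]])
    u=cv2.undistortPoints(np.array(uv,float).reshape(-1,1,2),K,np.array([0.,0,0,0])).reshape(-1,2)
    v=u.copy()
    for _ in range(20): v=u/(1+c['k1']*(v**2).sum(1,keepdims=True))
    d=np.c_[v,np.ones(len(v))]@R.T
    return p+d*((z-p[2])/d[:,2:])
E
python3 - <<'E'
from h import *
s,_=snap('top','top0'); snap('side','side0'); 
print(env.finger_overhang, s['position'],s['tool_rot'],s['time_s'])
for n in('top','side','wrist'): print(n,env.calibration(n))
E
```

```text
0.017 [0.21544508 0.50574897 0.24771065] [[-9.19948443e-01  3.92038407e-01 -8.66074817e-04]
 [ 3.92039235e-01  9.19947689e-01 -1.21997117e-03]
 [ 3.18467971e-04 -1.46184589e-03 -9.99998881e-01]] 0.0
top {'fx': 431.82413168642836, 'fy': 431.82413168642836, 'cx': 252.91108252271263, 'cy': 188.49378444823955, 'k1': -0.12778344454892335, 'position': array([0.36063959, 0.19240875, 0.95048172]), 'rotation': array([[-0.01474275, -0.99500269,  0.09875368],
       [-0.99975681,  0.01304872, -0.01777806],
       [ 0.01640061, -0.09899177, -0.99495309]])}
side {'fx': 385.0743044328591, 'fy': 385.0743044328591, 'cx': 257.06359539078244, 'cy': 186.23381070320207, 'k1': -0.05265644210387278, 'position': array([0.45571169, 0.97550018, 0.46852542]), 'rotation': array([[-0.99970243,  0.02120224,  0.01206298],
       [-0.00185015,  0.42718555, -0.90416209],
       [-0.0243234 , -0.90391536, -0.42701921]])}
wrist {'fx': 321.7482499631343, 'fy': 321.7482499631343, 'cx': 249.29224062871572, 'cy': 192.7084548193155, 'k1': -0.015340808442961675, 'hand_eye': array([[-4.23357663e-05, -9.62998999e-01, -2.69504964e-01,
         6.81001173e-02],
       [ 9.99999852e-01, -1.87131054e-04,  5.11572238e-04,
         4.76821779e-04],
       [-5.43076301e-04, -2.69504903e-01,  9.62998864e-01,
        -1.24604566e-01],
       [ 0.00000000e+00,  0.00000000e+00,  0.00000000e+00,
         1.00000000e+00]])}
```

View pics/top0.png

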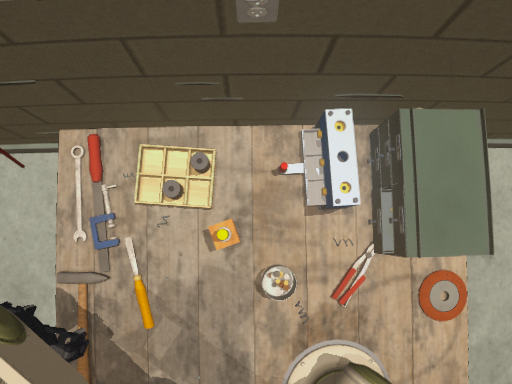

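View pics/side0.png

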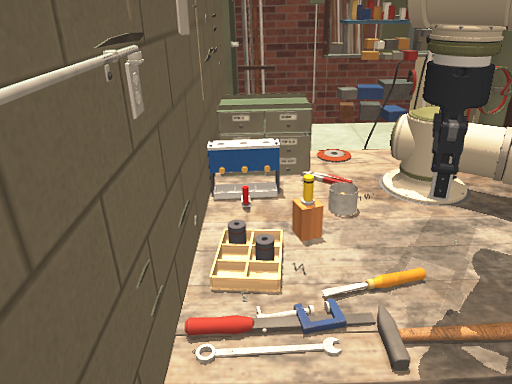

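The top view shows the station at about (341,157). Bores at (340,127) and (345,187) show brass, and the middle bore (343,156) looks dark, so probably empty. The red handle is at (283,167), the drift at (222,235) and the crate at (175,177), with worn bushes at (200,161) and (173,189).

Run:
```python
from h import *
im=cv2.imread('pics/top0.png'); hsv=cv2.cvtColor(im,cv2.COLOR_BGR2HSV)
def blob(lo,hi,box,z,name,k=0):
    u0,v0,u1,v1=box; m=cv2.inRange(hsv[v0:v1,u0:u1],lo,hi)
    n,l,st,c=cv2.connectedComponentsWithStats(m); i=1+np.argmax(st[1:,4]); p=c[i]+[u0,v0]
    print(name,p.round(1),st[i,4],ray('top',[p],z)[0].round(4))
blob((20,120,120),(35,255,255),(330,115,352,138),.127,'b3')
blob((0,0,0),(180,255,90),(330,145,355,168),.139,'b2')
blob((20,120,120),(35,255,255),(330,176,356,200),.127,'b1')
blob((0,150,100),(6,255,255),(270,155,298,180),.061,'handle')
blob((24,150,150),(32,255,255),(205,220,240,250),.142,'drift')
blob((0,0,0),(180,255,105),(188,148,213,174),.056,'w a')
blob((0,0,0),(180,255,105),(160,176,186,202),.056,'w b')
# station top: whitish
m=cv2.inRange(hsv,(0,0,170),(180,60,255)); m[:,:318]=0;m[:,362:]=0;m[:100]=0;m[212:]=0
n,l,st,c=cv2.connectedComponentsWithStats(m);i=1+np.argmax(st[1:,4]);r=cv2.minAreaRect(np.argwhere(l==i)[:,::-1].astype(np.float32));b=cv2.boxPoints(r);print('plate',ray('top',b,.139).round(4).tolist(), ray('top',[r[0]],.139)[0].round(4))
m=cv2.inRange(hsv,(18,60,120),(32,255,255)); m[:,:125]=0;m[:,225:]=0;m[:135]=0;m[215:]=0
m=cv2.morphologyEx(m,cv2.MORPH_OPEN,np.ones((2,2)));n,l,st,c=cv2.connectedComponentsWithStats(m);i=1+np.argmax(st[1:,4]);r=cv2.minAreaRect(np.argwhere(l==i)[:,::-1].astype(np.float32));b=cv2.boxPoints(r);print('crate',ray('top',b,.03).round(4).tolist(), ray('top',[r[0]],.03)[0].round(4))
x=cv2.resize(im[110:215,295:365],None,fx=5,fy=5,interpolation=cv2.INTER_CUBIC);cv2.imwrite('pics/c1.png',x)
```

```text
b3 [339.2 126.2] 51 [0.5633 0.0062 0.127 ]
b2 [342.9 155.3] 47 [0.503  0.0041 0.139 ]
b1 [344.3 187.6] 56 [0.4418 0.0008 0.127 ]
handle [283.4 165.9] 42 [0.4955 0.1122 0.061 ]
drift [222. 234.] 101 [0.3564 0.2368 0.142 ]
w a [203.5 168.8] 60 [0.4921 0.2792 0.056 ]
w b [178.3 193.5] 56 [0.441  0.3319 0.056 ]
plate [[0.5946, 0.0355, 0.139], [0.5992, -0.0195, 0.139], [0.4089, -0.0271, 0.139], [0.4054, 0.0265, 0.139]] [0.5007 0.0042 0.139 ]
crate [[0.4222, 0.4316, 0.03], [0.5643, 0.4199, 0.03], [0.5447, 0.2483, 0.03], [0.404, 0.2627, 0.03]] [0.4832 0.34   0.03  ]
```

View pics/c1.png

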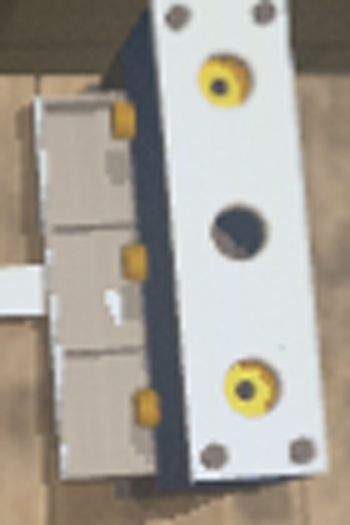

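Bores 1 and 3 hold brass with a black dot. Bore 2 is empty. The tray is about 33 mm out. Next I need the wall clearance, then I'll go to the handle.

Run:
```python
from h import *
print(ray('top',[(150,128),(250,126),(290,126)],0).round(3)); print(ray('side',[(197,260),(175,345),(207,205)],0).round(3))
print(ray('side',[(208,146),(281,145)],.139).round(3))
# top-view handle/drift recheck
s=env.observe();print(s['q'])
```

```text
[[0.595 0.406 0.   ]
 [0.596 0.18  0.   ]
 [0.596 0.09  0.   ]]
[[0.591 0.33  0.   ]
 [0.594 0.55  0.   ]
 [0.599 0.091 0.   ]]
[[0.593 0.026 0.139]
 [0.404 0.032 0.139]]
[ 5.45862708e+01  2.18380741e+01  7.43805776e+01  1.60960681e-03
  8.38595145e+01 -1.23376632e+01]
```

>>> jog_arm(hand=[0.05, 0.05, 0.05, 0.05, 0.05], travel=[[0.05, -0.06, 0], [0.05, -0.06, 0], [0.05, -0.06, 0], [0.05, -0.06, 0], [0.04, -0.06, 0]], yaw=[-0.18, -0.18, -0.18, -0.18, -0.18])

```text
time_s: 0.72
position: [0.4113, 0.2602, 0.2481]
tool_rot: [[-0.259, 0.966, -0.0], [0.966, 0.259, -0.0], [0.0, -0.0, -1.0]]
ft_force: [0.7, 0.3, 0.4]
grip_width: 0.05
gripper_force: 0.0
```

>>> jog_arm(hand=[0.05, 0.05, 0.05, 0.05, 0.05], travel=[[0.028, -0.05, 0], [0.028, -0.05, 0], [0.028, -0.048, 0], [0, 0, 0], [0, 0, 0]], yaw=[-0.11, -0.108, 0, 0, 0])

```text
time_s: 1.35
position: [0.4939, 0.1141, 0.248]
tool_rot: [[-0.05, 0.999, -0.001], [0.999, 0.05, 0.0], [0.0, -0.001, -1.0]]
ft_force: [-0.7, -0.7, -0.3]
grip_width: 0.0498
gripper_force: 0.0
```

Run:
```python
from h import *
s,_=snap('wrist','w1'); np.save('s1.npy',s,allow_pickle=True); print(s['position'])
```

```text
[0.49393891 0.11413992 0.24802237]
```

View pics/w1.png

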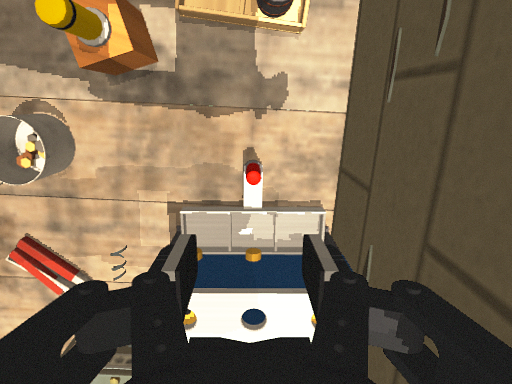

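The handle is at (254,175), bore 2 at (254,318), and brass shows at (188,318) and (318,318). The wall base runs along u≈325–350.

Run:
```python
from h import *
s=np.load('s1.npy',allow_pickle=True).item()
im=cv2.imread('pics/w1.png'); hsv=cv2.cvtColor(im,cv2.COLOR_BGR2HSV)
m=cv2.inRange(hsv,(0,170,150),(8,255,255));m[:,:230]=0;m[:,280:]=0
y,x=np.nonzero(m);print(x.min(),x.max(),y.min(),y.max());print('handle top',ray('wrist',[(x.mean(),y.min()+7.5)],.061,s).round(4))
m=cv2.inRange(hsv,(0,0,0),(180,255,110));m[:295]=0;m[335:]=0;m[:,:235]=0;m[:,275:]=0
y,x=np.nonzero(m);print('b2',x.mean(),y.mean(),ray('wrist',[(x.mean(),y.mean())],.139,s).round(4))
m=cv2.inRange(hsv,(20,80,150),(35,255,255));m[:,120:]=0;m[60:]=0
y,x=np.nonzero(m);print('drift',x.min(),x.max(),y.min(),y.max())
print('wall',ray('wrist',[(348,40),(341,140),(330,215)],0,s).round(4))
print('plate front',ray('wrist',[(192,291),(308,291)],.139,s).round(4))
print('tray front wall',ray('wrist',[(182,210),(323,206)],.023,s).round(4))
```

```text
246 260 171 184
handle top [[0.4981 0.1106 0.061 ]]
b2 253.27814569536423 316.6622516556291 [[0.5028 0.0089 0.139 ]]
drift 34 119 0 56
wall [[0.5926 0.2529 0.    ]
 [0.5982 0.147  0.    ]
 [0.5962 0.0554 0.    ]]
plate front [[0.451  0.031  0.139 ]
 [0.5467 0.0358 0.139 ]]
tray front wall [[0.4196 0.0608 0.023 ]
 [0.5804 0.0737 0.023 ]]
```

>>> jog_arm(hand=[0.05, 0.05, 0.05, 0.05, 0.05], travel=[[0.0035, -0.0025, -0.05], [0, 0, -0.05], [0, 0, -0.05], [0, 0, -0.05], [0, 0, -0.008]], yaw=[0, 0, 0, 0, 0])

```text
time_s: 2.02
position: [0.496, 0.1125, 0.0384]
tool_rot: [[-0.052, 0.999, -0.005], [0.999, 0.052, 0.0], [0.0, -0.005, -1.0]]
ft_force: [0.8, 0.1, 0.3]
grip_width: 0.0497
gripper_force: 0.0
```

>>> jog_arm(hand=[0.0, 0.0, 0.0, 0.0, 0.0], travel=[[0, 0, 0], [0, 0, 0], [0, 0, 0], [0, 0, 0], [0, 0, 0]], yaw=[0, 0, 0, 0, 0], grip_force=30)

```text
time_s: 2.65
position: [0.4978, 0.1117, 0.0422]
tool_rot: [[-0.05, 0.999, 0.002], [0.999, 0.05, 0.0], [0.0, 0.002, -1.0]]
ft_force: [-3.3, 1.0, 5.4]
grip_width: 0.0153
gripper_force: 29.3
```

>>> jog_arm(hand=[0.0, 0.0, 0.0, 0.0, 0.0], travel=[[0.0003, -0.006, 0], [0.0003, -0.006, 0], [0.0003, -0.006, 0], [0.0003, -0.006, 0], [0, 0, 0]], yaw=[0, 0, 0, 0, 0])

```text
time_s: 3.28
position: [0.499, 0.0869, 0.0422]
tool_rot: [[-0.05, 0.999, 0.001], [0.999, 0.05, -0.001], [-0.001, 0.001, -1.0]]
ft_force: [-4.6, -3.0, 8.3]
grip_width: 0.0152
gripper_force: 29.6
```

>>> jog_arm(hand=[0.0, 0.0, 0.0, 0.0, 0.0], travel=[[0, -0.002, 0], [0, -0.002, 0], [0, -0.001, 0], [0, 0, 0], [0, 0, 0]], yaw=[0, 0, 0, 0, 0])

```text
time_s: 3.9
position: [0.4992, 0.0824, 0.0422]
tool_rot: [[-0.05, 0.999, 0.002], [0.999, 0.05, -0.0], [-0.0, 0.002, -1.0]]
ft_force: [-2.6, 0.8, 8.1]
grip_width: 0.0146
gripper_force: 29.6
```

>>> jog_arm(hand=[0.0, 0.0, 0.0, 0.0, 0.0], travel=[[0, -0.001, 0], [0, -0.001, 0], [0, 0, 0], [0, 0, 0], [0, 0, 0]], yaw=[0, 0, 0, 0, 0])

```text
time_s: 4.53
position: [0.4993, 0.0807, 0.0422]
tool_rot: [[-0.05, 0.999, 0.002], [0.999, 0.05, 0.0], [0.0, 0.002, -1.0]]
ft_force: [-2.7, 2.9, 7.2]
grip_width: 0.0153
gripper_force: 29.6
```

>>> jog_arm(hand=[0.0, 0.0, 0.0, 0.0, 0.0], travel=[[0, -0.001, 0], [0, -0.001, 0], [0, 0, 0], [0, 0, 0], [0, 0, 0]], yaw=[0, 0, 0, 0, 0])

```text
time_s: 5.15
position: [0.4993, 0.0806, 0.0422]
tool_rot: [[-0.05, 0.999, 0.003], [0.999, 0.05, 0.003], [0.003, 0.003, -1.0]]
ft_force: [-1.5, 17.6, 7.3]
grip_width: 0.0152
gripper_force: 29.6
```

>>> jog_arm(hand=[0.04, 0.05, 0.05, 0.05, 0.05], travel=[[0, 0.002, 0], [0, 0, 0], [0, 0, 0.02], [0, 0, 0.06], [0, 0, 0.06]], yaw=[0, 0, 0, 0, 0])

```text
time_s: 5.78
position: [0.4988, 0.08, 0.1823]
tool_rot: [[-0.049, 0.999, -0.0], [0.999, 0.049, -0.0], [-0.0, -0.0, -1.0]]
ft_force: [0.5, -0.5, -0.5]
grip_width: 0.0497
gripper_force: 0.0
```

>>> jog_arm(hand=[0.05, 0.05, 0.05, 0.05, 0.05], travel=[[-0.005, 0.04, 0.06], [0, 0.053, 0.006], [0, 0, 0], [0, 0, 0], [0, 0, 0]], yaw=[0, 0, 0, 0, 0])

```text
time_s: 6.4
position: [0.4947, 0.167, 0.2379]
tool_rot: [[-0.049, 0.999, -0.001], [0.999, 0.049, -0.0], [-0.0, -0.001, -1.0]]
ft_force: [-0.4, -0.1, -0.3]
grip_width: 0.0499
gripper_force: 0.0
```

Run:
```python
from h import *
s0=np.load('s1.npy',allow_pickle=True).item(); a=cv2.imread('pics/w1.png',0)
s,im=snap('wrist','w2'); np.save('s2.npy',s,allow_pickle=True); b=cv2.imread('pics/w2.png',0); print(s['position'])
sf=cv2.SIFT_create(contrastThreshold=0.01); ma=np.zeros_like(a); ma[:280,335:]=255; mb=np.zeros_like(a); mb[:280,335:]=255
k1,d1=sf.detectAndCompute(a,ma);k2,d2=sf.detectAndCompute(b,mb)
def rr(uv,s):
    p1=ray('wrist',[uv],0,s)[0]; _,_,p=cam('wrist',s); d=p1-p; return p,d/np.linalg.norm(d)
out=[]
for m,n in cv2.BFMatcher().knnMatch(d1,d2,k=2):
    if m.distance<.75*n.distance:
        pa,da=rr(k1[m.queryIdx].pt,s0);pb,db=rr(k2[m.trainIdx].pt,s)
        t=np.linalg.lstsq(np.c_[da,-db],pb-pa,rcond=None)[0]; X=pa+da*t[0];Y=pb+db*t[1]
        if np.linalg.norm(X-Y)<.004 and t[0]>0: out.append(np.r_[X,k1[m.queryIdx].pt])
out=np.array(out); print(len(out)); print(out[np.argsort(out[:,2])][-25:].round(3))
```

```text
[0.49474185 0.16697889 0.23787381]
47
[[ 6.11000e-01  2.06000e-01 -8.00000e-03  3.57133e+02  8.71290e+01]
 [ 5.99000e-01  1.82000e-01 -7.00000e-03  3.44176e+02  1.08762e+02]
 [ 6.00000e-01  1.25000e-01 -6.00000e-03  3.38421e+02  1.58422e+02]
 [ 5.86000e-01  2.81000e-01 -2.00000e-03  3.44771e+02  1.11770e+01]
 [ 5.95000e-01  2.37000e-01 -2.00000e-03  3.47400e+02  5.67360e+01]
 [ 5.96000e-01  1.69000e-01 -2.00000e-03  3.40689e+02  1.20695e+02]
 [ 5.91000e-01  1.88000e-01 -2.00000e-03  3.39076e+02  1.02672e+02]
 [ 5.90000e-01  2.50000e-01 -2.00000e-03  3.45195e+02  4.29620e+01]
 [ 5.91000e-01  2.07000e-01 -1.00000e-03  3.41070e+02  8.47830e+01]
 [ 5.86000e-01  2.36000e-01 -1.00000e-03  3.39362e+02  5.68410e+01]
 [ 5.91000e-01  2.84000e-01 -0.00000e+00  3.50167e+02  7.21800e+00]
 [ 5.97000e-01  1.53000e-01  0.00000e+00  3.40939e+02  1.34986e+02]
 [ 5.96000e-01  2.28000e-01  2.00000e-03  3.48715e+02  6.46180e+01]
 [ 7.18000e-01  9.50000e-02  4.00000e-03  4.36222e+02  1.89401e+02]
 [ 7.18000e-01  9.50000e-02  4.00000e-03  4.36222e+02  1.89401e+02]
 [ 7.28000e-01  1.05000e-01  7.00000e-03  4.47135e+02  1.82476e+02]
 [ 7.21000e-01  1.60000e-01  1.00000e-02  4.53963e+02  1.34703e+02]
 [ 7.19000e-01  8.90000e-02  1.40000e-02  4.40963e+02  1.97008e+02]
 [ 7.20000e-01  2.29000e-01  2.00000e-02  4.71842e+02  6.89890e+01]
 [ 6.23000e-01  1.75000e-01  3.50000e-02  3.78169e+02  1.17344e+02]
 [ 5.82000e-01  1.56000e-01  6.60000e-02  3.43990e+02  1.37389e+02]
 [ 5.55000e-01  2.45000e-01  1.19000e-01  3.43972e+02  1.74030e+01]
 [ 5.60000e-01  2.36000e-01  1.22000e-01  3.50433e+02  3.03760e+01]
 [ 5.41000e-01  1.98000e-01  1.98000e-01  3.47903e+02  7.76700e+01]
 [ 5.41000e-01  1.98000e-01  1.98000e-01  3.48312e+02  7.76700e+01]]
```

The wall is at x≈0.72 and the bench edge at 0.596, so there is clearance and I can keep one yaw throughout. Going to the drift.

>>> jog_arm(hand=[0.05, 0.05, 0.05, 0.05, 0.05], travel=[[-0.046, 0.022, 0.01], [-0.046, 0.022, 0.01], [-0.046, 0.024, 0], [0, 0, 0], [0, 0, 0]], yaw=[0, 0, 0, 0, 0])

```text
time_s: 7.08
position: [0.3573, 0.2356, 0.2583]
tool_rot: [[-0.049, 0.999, 0.0], [0.999, 0.049, -0.0], [-0.0, 0.0, -1.0]]
ft_force: [0.4, -0.6, 0.1]
grip_width: 0.0501
gripper_force: 0.0
```

Run:
```python
from h import *
s,im=snap('wrist','w3'); np.save('s3.npy',s,allow_pickle=True); print(s['position'])
hsv=cv2.cvtColor(im,cv2.COLOR_RGB2HSV)
m=cv2.inRange(hsv,(22,150,90),(33,255,255)); n,l,st,c=cv2.connectedComponentsWithStats(m)
for i in range(1,n):
    if st[i,4]>150: print(st[i],c[i].round(1), ray('wrist',[c[i]],.142,s).round(4))
```

```text
[0.35725769 0.23556697 0.25826622]
[237 177  26  27 572] [249.5 190.4] [[0.3577 0.2388 0.142 ]]
```

View pics/w3.png

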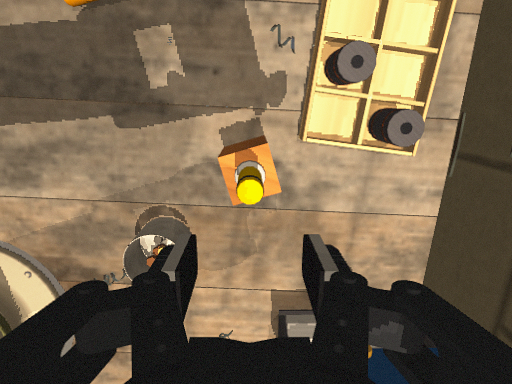

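>>> jog_arm(hand=[0.05, 0.05, 0.05, 0.05, 0.05], travel=[[0, 0.0025, -0.05], [0, 0, -0.05], [0, 0, -0.045], [0, 0, 0], [0, 0, 0]], yaw=[0, 0, 0, 0, 0])

```text
time_s: 7.75
position: [0.358, 0.2384, 0.1144]
tool_rot: [[-0.049, 0.999, 0.002], [0.999, 0.049, 0.001], [0.0, 0.002, -1.0]]
ft_force: [0.2, 0.5, 0.0]
grip_width: 0.0495
gripper_force: 0.0
```

>>> jog_arm(hand=[0.0, 0.0, 0.0, 0.0, 0.0], travel=[[0, 0, 0], [0, 0, 0], [0, 0, 0], [0, 0, 0], [0, 0, 0]], yaw=[0, 0, 0, 0, 0], grip_force=100)

```text
time_s: 8.38
position: [0.3574, 0.2387, 0.1147]
tool_rot: [[-0.05, 0.999, 0.003], [0.999, 0.05, 0.001], [0.001, 0.003, -1.0]]
ft_force: [-1.4, -0.3, 9.0]
grip_width: 0.0203
gripper_force: 97.3
```

>>> jog_arm(hand=[0.0, 0.0, 0.0, 0.0, 0.0], travel=[[0, 0, 0.04], [0, 0, 0.05], [0, 0, 0.05], [0, 0, 0.03], [0, 0, 0]], yaw=[0, 0, 0, 0, 0])

```text
time_s: 9.0
position: [0.357, 0.2387, 0.2851]
tool_rot: [[-0.05, 0.999, 0.005], [0.999, 0.05, 0.002], [0.001, 0.005, -1.0]]
ft_force: [-0.0, 0.0, -3.2]
grip_width: 0.0198
gripper_force: 98.1
```

>>> jog_arm(hand=[0.0, 0.0, 0.0, 0.0, 0.0], travel=[[0.0215, -0.059, 0], [0.0215, -0.059, 0], [0.0215, -0.059, 0], [0.0215, -0.0585, 0], [0, 0, 0]], yaw=[0, 0, 0, 0, 0])

```text
time_s: 9.62
position: [0.4429, 0.0005, 0.2813]
tool_rot: [[-0.044, 0.999, -0.003], [0.999, 0.044, 0.0], [0.0, -0.003, -1.0]]
ft_force: [0.0, 1.2, -1.9]
grip_width: 0.0198
gripper_force: 98.2
```

>>> jog_arm(hand=[0.0, 0.0, 0.0, 0.0, 0.0], travel=[[0, 0, -0.01], [0, 0, -0.01], [0, 0, 0], [0, 0, 0], [0, 0, 0]], yaw=[0, 0, 0, 0, 0])

```text
time_s: 10.25
position: [0.4424, 0.0041, 0.2635]
tool_rot: [[-0.051, 0.999, 0.001], [0.999, 0.051, -0.0], [-0.0, 0.001, -1.0]]
ft_force: [-0.6, 1.1, -2.2]
grip_width: 0.0202
gripper_force: 98.2
```

Run:
```python
from h import *
s,im=snap('wrist','w4'); np.save('s4.npy',s,allow_pickle=True); print(s['position'],s['time_s'])
_,b=snap('side','side4')
x=cv2.resize(im[150:384,130:390],None,fx=3,fy=2.4)[:,:,::-1]; y=cv2.resize(b[100:220,200:290],None,fx=4,fy=4,interpolation=cv2.INTER_CUBIC)[:,:,::-1]
cv2.imwrite('pics/w4c.png',cv2.resize(np.hstack([cv2.resize(x,(440,480)),y]),(800,480)))
```

```text
[0.44242216 0.00408522 0.26348577] 10.25
```

View pics/w4c.png

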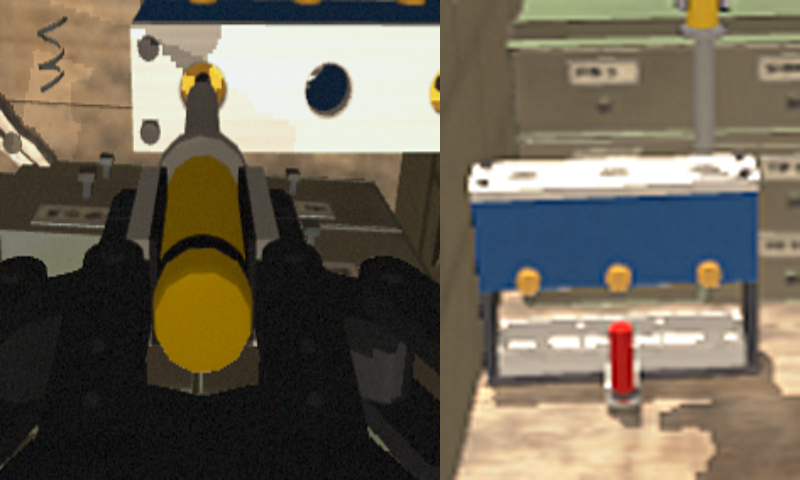

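Run:
```python
from h import *
s=np.load('s4.npy',allow_pickle=True).item(); im=cv2.imread('pics/w4.png'); 
f=lambda x,y:(130+x*260/440,150+y*234/480)
print('hole',ray('wrist',[f(204,84)],.139,s).round(4),'edges',ray('wrist',[f(180,84),f(228,84),f(204,62),f(204,105)],.139,s).round(4)[:,:2].tolist())
print('tip',ray('wrist',[f(204,82)],.151,s).round(4)); print('tip top edge',ray('wrist',[f(204,72)],.151,s).round(4))
print('b2',ray('wrist',[f(328,88)],.139,s).round(4))
```

```text
hole [[0.4439 0.0046 0.139 ]] edges [[0.4325, 0.0041], [0.4553, 0.0052], [0.4434, 0.0135], [0.4443, -0.0039]]
tip [[0.4436 0.0087 0.151 ]]
tip top edge [[0.4434 0.0125 0.151 ]]
b2 [[0.5029 0.006  0.139 ]]
```

>>> jog_arm(hand=[0.0, 0.0, 0.0, 0.0, 0.0], travel=[[0.0005, 0, -0.006], [0, 0, -0.006], [0, 0, -0.006], [0, 0, 0], [0, 0, 0]], yaw=[0, 0, 0, 0, 0])

```text
time_s: 10.98
position: [0.443, 0.0038, 0.2453]
tool_rot: [[-0.05, 0.999, 0.0], [0.999, 0.05, -0.0], [-0.0, 0.0, -1.0]]
ft_force: [-0.5, -0.4, -2.1]
grip_width: 0.0199
gripper_force: 98.2
```

>>> jog_arm(hand=[0.0, 0.0, 0.0, 0.0, 0.0], travel=[[0, 0, -0.004], [0, 0, -0.004], [0, 0, -0.004], [0, 0, -0.004], [0, 0, -0.004]], yaw=[0, 0, 0, 0, 0])

```text
time_s: 11.6
position: [0.4431, 0.0038, 0.2251]
tool_rot: [[-0.05, 0.999, 0.001], [0.999, 0.05, -0.0], [-0.0, 0.001, -1.0]]
ft_force: [0.7, 0.1, 3.5]
grip_width: 0.0201
gripper_force: 98.3
```

>>> jog_arm(hand=[0.0, 0.0, 0.0, 0.0, 0.0], travel=[[0, 0, -0.005], [0, 0, -0.005], [0, 0, -0.005], [0, 0, -0.005], [0, 0, -0.005]], yaw=[0, 0, 0, 0, 0])

```text
time_s: 12.22
position: [0.4428, 0.0038, 0.1998]
tool_rot: [[-0.05, 0.999, -0.0], [0.999, 0.05, -0.0], [0.0, -0.0, -1.0]]
ft_force: [0.1, 0.3, 3.1]
grip_width: 0.0201
gripper_force: 98.3
```

>>> jog_arm(hand=[0.0, 0.0, 0.0, 0.0, 0.0], travel=[[0, 0, -0.006], [0, 0, -0.006], [0, 0, -0.006], [0, 0, -0.004], [0, 0, 0]], yaw=[0, 0, 0, 0, 0])

```text
time_s: 12.85
position: [0.4426, 0.0039, 0.1776]
tool_rot: [[-0.05, 0.999, -0.001], [0.999, 0.05, 0.0], [0.0, -0.001, -1.0]]
ft_force: [-0.2, -1.2, -1.6]
grip_width: 0.0196
gripper_force: 98.3
```

>>> jog_arm(hand=[0.0, 0.0, 0.0, 0.0, 0.0], travel=[[0, 0, -0.001], [0, 0, -0.001], [0, 0, -0.001], [0, 0, 0], [0, 0, 0]], yaw=[0, 0, 0, 0, 0])

```text
time_s: 13.48
position: [0.4429, 0.0038, 0.1752]
tool_rot: [[-0.05, 0.999, 0.0], [0.999, 0.05, 0.0], [0.0, 0.0, -1.0]]
ft_force: [0.2, -0.2, -2.0]
grip_width: 0.0202
gripper_force: 98.3
```

>>> jog_arm(hand=[0.0, 0.0, 0.0, 0.0, 0.0], travel=[[0, 0, 0.03], [0, 0, 0.035], [0, 0, 0.03], [0.03, 0.001, 0], [0.03, 0.001, 0]], yaw=[0, 0, 0, 0, 0])

```text
time_s: 14.1
position: [0.5036, 0.0059, 0.2707]
tool_rot: [[-0.05, 0.999, 0.001], [0.999, 0.05, -0.0], [-0.0, 0.001, -1.0]]
ft_force: [1.0, 0.4, -3.2]
grip_width: 0.0199
gripper_force: 98.4
```

>>> jog_arm(hand=[0.0, 0.0, 0.0, 0.0, 0.0], travel=[[0.03, 0.0015, 0], [0.03, 0.0015, 0], [0, 0, -0.008], [0, 0, 0], [0, 0, 0]], yaw=[0, 0, 0, 0, 0])

```text
time_s: 14.72
position: [0.5623, 0.0088, 0.2625]
tool_rot: [[-0.05, 0.999, -0.0], [0.999, 0.05, -0.0], [-0.0, -0.0, -1.0]]
ft_force: [-0.3, -0.5, -2.8]
grip_width: 0.0197
gripper_force: 98.5
```

Run:
```python
from h import *
s,im=snap('wrist','w5'); np.save('s5.npy',s,allow_pickle=True); print(s['position'],s['time_s'])
_,b=snap('side','side5')
x=im[150:384,130:390][:,:,::-1]; y=cv2.resize(b[100:220,200:290],None,fx=4,fy=4,interpolation=cv2.INTER_CUBIC)[:,:,::-1]
cv2.imwrite('pics/w5c.png',np.hstack([cv2.resize(x,(440,480)),y]))
```

```text
[0.56226385 0.0088383  0.26250251] 14.725
```

View pics/w5c.png

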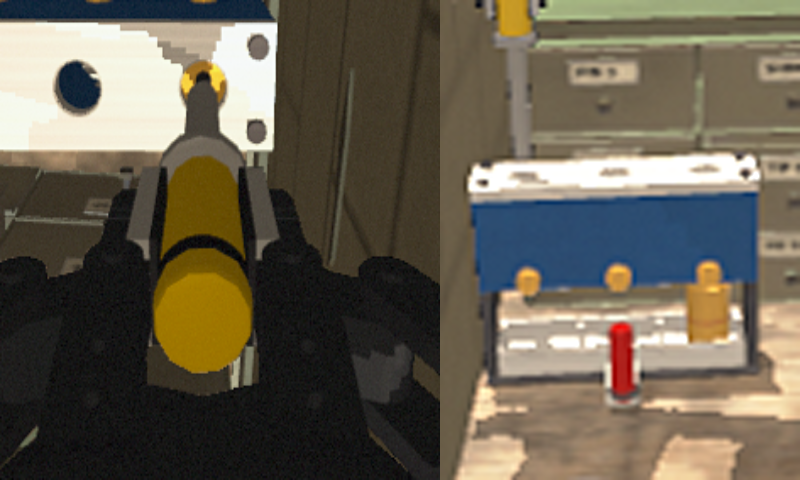

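The bush from bore 1 stands in the tray at (708,310) of the crop. The drift tip at (203,77) is centred over bore 3 in the same way as before, so I'll drive down.

>>> jog_arm(hand=[0.0, 0.0, 0.0, 0.0, 0.0], travel=[[0, 0, -0.006], [0, 0, -0.006], [0, 0, -0.006], [0, 0, 0], [0, 0, 0]], yaw=[0, 0, 0, 0, 0])

```text
time_s: 15.45
position: [0.563, 0.0088, 0.2443]
tool_rot: [[-0.05, 0.999, 0.0], [0.999, 0.05, -0.0], [-0.0, 0.0, -1.0]]
ft_force: [0.4, 0.5, -2.3]
grip_width: 0.0194
gripper_force: 98.5
```

>>> jog_arm(hand=[0.0, 0.0, 0.0, 0.0, 0.0], travel=[[0, 0, -0.004], [0, 0, -0.004], [0, 0, -0.004], [0, 0, -0.004], [0, 0, -0.004]], yaw=[0, 0, 0, 0, 0])

```text
time_s: 16.08
position: [0.563, 0.0088, 0.2242]
tool_rot: [[-0.05, 0.999, 0.001], [0.999, 0.05, -0.0], [-0.0, 0.001, -1.0]]
ft_force: [0.1, 0.3, 3.5]
grip_width: 0.0198
gripper_force: 98.8
```

>>> jog_arm(hand=[0.0, 0.0, 0.0, 0.0, 0.0], travel=[[0, 0, -0.005], [0, 0, -0.005], [0, 0, -0.005], [0, 0, -0.005], [0, 0, -0.005]], yaw=[0, 0, 0, 0, 0])

```text
time_s: 16.7
position: [0.5628, 0.0088, 0.1988]
tool_rot: [[-0.05, 0.999, -0.0], [0.999, 0.05, 0.0], [0.0, -0.0, -1.0]]
ft_force: [-0.2, -1.1, 3.2]
grip_width: 0.0202
gripper_force: 98.8
```

>>> jog_arm(hand=[0.0, 0.0, 0.0, 0.0, 0.0], travel=[[0, 0, -0.006], [0, 0, -0.006], [0, 0, -0.006], [0, 0, -0.006], [0, 0, 0]], yaw=[0, 0, 0, 0, 0])

```text
time_s: 17.32
position: [0.5627, 0.0089, 0.1748]
tool_rot: [[-0.05, 0.999, -0.001], [0.999, 0.05, 0.0], [0.0, -0.001, -1.0]]
ft_force: [-1.0, 0.1, -0.6]
grip_width: 0.0202
gripper_force: 98.9
```

>>> jog_arm(hand=[0.0, 0.0, 0.0, 0.0, 0.0], travel=[[0, 0, 0.037], [0, 0, 0.037], [0, 0, 0.036], [-0.02, 0.02, 0], [-0.04, 0.04, 0]], yaw=[0, 0, 0, 0, 0])

```text
time_s: 17.95
position: [0.5028, 0.0686, 0.2844]
tool_rot: [[-0.048, 0.999, -0.0], [0.999, 0.048, 0.0], [0.0, -0.0, -1.0]]
ft_force: [-0.3, 1.1, -1.8]
grip_width: 0.0196
gripper_force: 98.8
```

>>> jog_arm(hand=[0.0, 0.0, 0.0, 0.0, 0.0], travel=[[-0.05, 0.055, 0], [-0.05, 0.055, 0], [-0.0455, 0.06, 0], [0, 0, 0], [0, 0, 0]], yaw=[0, 0, 0, 0, 0])

```text
time_s: 18.58
position: [0.3812, 0.2111, 0.285]
tool_rot: [[-0.051, 0.999, -0.0], [0.999, 0.051, -0.0], [-0.0, -0.0, -1.0]]
ft_force: [0.5, 0.4, -3.0]
grip_width: 0.0198
gripper_force: 98.9
```

Run:
```python
from h import *
s,im=snap('wrist','w6'); np.save('s6.npy',s,allow_pickle=True); print(s['position'],s['time_s'],s['ft_force'])
_,b=snap('side','side6')
x=im[150:384,130:390][:,:,::-1]; y=cv2.resize(b[100:260,200:350],None,fx=2.4,fy=3,interpolation=cv2.INTER_CUBIC)[:,:,::-1]
cv2.imwrite('pics/w6c.png',np.hstack([cv2.resize(x,(440,480)),y]))
```

```text
[0.3811612  0.21105786 0.28497848] 18.575 [ 0.45905025  0.42614806 -3.01140949]
```

View pics/w6c.png

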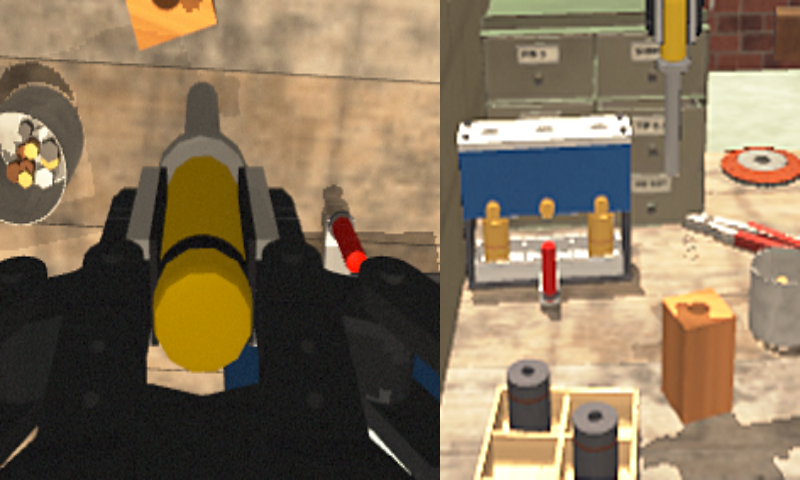

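Both bushes stand upright in the tray, at (494,233) and (600,228). Moving on to the stand.

>>> jog_arm(hand=[0.0, 0.0, 0.0, 0.0, 0.0], travel=[[-0.0237, 0.0277, 0], [0, 0, 0], [0, 0, -0.04], [0, 0, -0.03], [0, 0, -0.01]], yaw=[0, 0, 0, 0, 0])

```text
time_s: 19.3
position: [0.3577, 0.2378, 0.2038]
tool_rot: [[-0.048, 0.999, -0.003], [0.999, 0.048, -0.001], [-0.001, -0.003, -1.0]]
ft_force: [-0.1, -1.0, -2.1]
grip_width: 0.0203
gripper_force: 98.8
```

Run:
```python
from h import *
s,im=snap('wrist','w7'); print(s['position'],s['time_s'],s['ft_force'])
_,b=snap('side','side7'); _,t=snap('top','top7')
x=im[150:384,130:390][:,:,::-1]; y=cv2.resize(b[130:250,260:350],None,fx=4,fy=4,interpolation=cv2.INTER_CUBIC)[:,:,::-1]
cv2.imwrite('pics/w7c.png',np.hstack([cv2.resize(x,(440,480)),y]))
```

```text
[0.35766022 0.23783797 0.20382118] 19.3 [-0.08201826 -1.03269568 -2.08060153]
```

View pics/w7c.png

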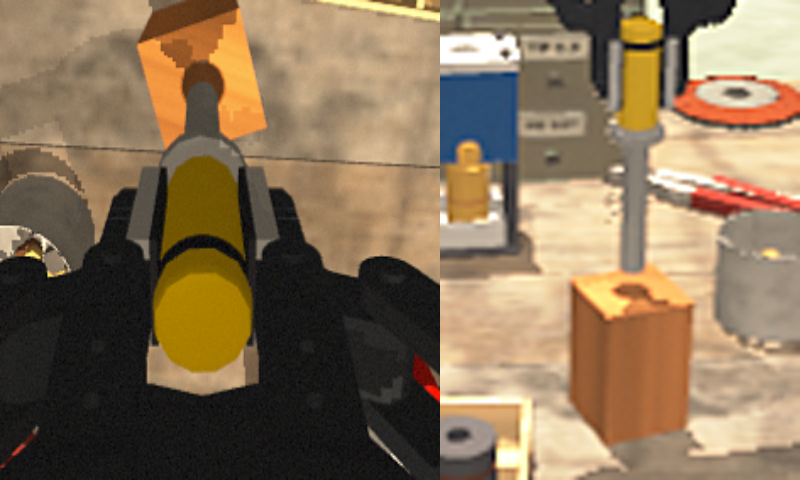

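Run:
```python
from h import *
s=env.observe(); f=lambda x,y:(130+x*260/440,150+y*234/480)
print('hole edges L R T',ray('wrist',[f(182,80),f(223,80),f(203,61)],.079,s).round(4).tolist())
print('tip top edge, L R',ray('wrist',[f(204,83),f(189,95),f(218,95)],.0911,s).round(4).tolist())
g=lambda x,y:(260+(x-440)/4,130+y/4)
print('side hole LR',ray('side',[g(612,291),g(652,291),g(632,283),g(632,299)],.079).round(4).tolist(),'tip',ray('side',[g(620,268),g(645,268),g(632,271)],.0911).round(4).tolist())
```

```text
hole edges L R T [[0.349, 0.2396, 0.079], [0.3686, 0.2406, 0.079], [0.3587, 0.2478, 0.079]]
tip top edge, L R [[0.3594, 0.2422, 0.0911], [0.3528, 0.2372, 0.0911], [0.366, 0.2378, 0.0911]]
side hole LR [[0.3673, 0.2392, 0.079], [0.3458, 0.2402, 0.079], [0.3555, 0.2303, 0.079], [0.3576, 0.2488, 0.079]] tip [[0.363, 0.2358, 0.0911], [0.3496, 0.2364, 0.0911], [0.3569, 0.2396, 0.0911]]
```

>>> jog_arm(hand=[0.0, 0.0, 0.0, 0.0, 0.0], travel=[[0, 0.0025, 0], [0, 0, -0.006], [0, 0, -0.006], [0, 0, -0.006], [0, 0, 0]], yaw=[0, 0, 0, 0, 0])

```text
time_s: 20.08
position: [0.3571, 0.2412, 0.1867]
tool_rot: [[-0.05, 0.999, -0.001], [0.999, 0.05, -0.0], [-0.0, -0.001, -1.0]]
ft_force: [0.1, -0.1, -2.4]
grip_width: 0.0201
gripper_force: 98.8
```

>>> jog_arm(hand=[0.0, 0.0, 0.0, 0.0, 0.0], travel=[[0, 0, -0.006], [0, 0, -0.01], [0, 0, -0.01], [0, 0, 0], [0, 0, 0]], yaw=[0, 0, 0, 0, 0])

```text
time_s: 20.7
position: [0.3575, 0.2413, 0.1613]
tool_rot: [[-0.05, 0.999, 0.0], [0.999, 0.05, 0.0], [0.0, 0.0, -1.0]]
ft_force: [-0.2, -1.0, -2.6]
grip_width: 0.0199
gripper_force: 98.8
```

>>> jog_arm(hand=[0.0, 0.0, 0.0, 0.0, 0.0], travel=[[0, 0, -0.015], [0, 0, -0.015], [0, 0, -0.01], [0, 0, -0.005], [0, 0, 0]], yaw=[0, 0, 0, 0, 0])

```text
time_s: 21.32
position: [0.3574, 0.2413, 0.1162]
tool_rot: [[-0.05, 0.999, -0.0], [0.999, 0.05, -0.0], [-0.0, -0.0, -1.0]]
ft_force: [0.9, 1.3, -2.7]
grip_width: 0.0198
gripper_force: 98.8
```

>>> jog_arm(hand=[0.05, 0.05, 0.05, 0.05, 0.05], travel=[[0, 0, 0], [0, 0, 0], [0, 0, 0], [0, 0, 0.03], [0, 0, 0.05]], yaw=[0, 0, 0, 0, 0])

```text
time_s: 21.95
position: [0.3568, 0.2411, 0.1964]
tool_rot: [[-0.05, 0.999, -0.003], [0.999, 0.05, -0.001], [-0.001, -0.003, -1.0]]
ft_force: [1.2, 0.2, 0.2]
grip_width: 0.0499
gripper_force: 0.0
```

>>> jog_arm(hand=[0.05, 0.05, 0.05, 0.05, 0.05], travel=[[0, 0, 0.05], [0.04, -0.045, 0], [0.04, -0.045, 0], [0.04, -0.045, 0], [0.0218, -0.0257, 0]], yaw=[0, 0, 0, 0, 0])

```text
time_s: 22.58
position: [0.5006, 0.0784, 0.2461]
tool_rot: [[-0.048, 0.999, 0.0], [0.999, 0.048, -0.0], [-0.0, 0.0, -1.0]]
ft_force: [-0.4, 1.5, 0.1]
grip_width: 0.05
gripper_force: 0.0
```

Run:
```python
from h import *
s,im=snap('wrist','w8'); print(s['position'],s['time_s'],s['ft_force'])
cv2.imwrite('pics/w8c.png',im[:,:,::-1])
```

```text
[0.50057323 0.07836581 0.24608351] 22.575 [-0.40390192  1.50742241  0.10929037]
```

View pics/w8c.png

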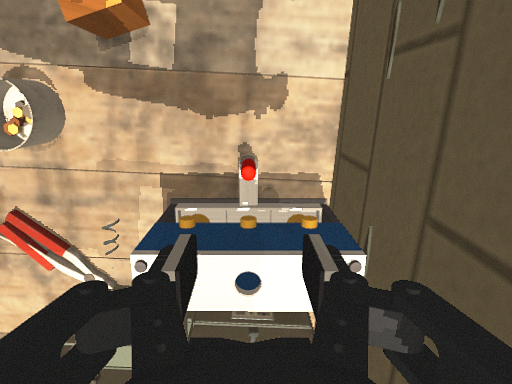

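>>> jog_arm(hand=[0.05, 0.05, 0.05, 0.05, 0.05], travel=[[-0.0013, 0.0025, -0.05], [0, 0, -0.05], [0, 0, -0.05], [0, 0, -0.04], [0, 0, -0.014]], yaw=[0, 0, 0, 0, 0])

```text
time_s: 23.25
position: [0.4969, 0.0833, 0.0406]
tool_rot: [[-0.05, 0.999, -0.003], [0.999, 0.05, 0.0], [0.0, -0.003, -1.0]]
ft_force: [0.1, -0.4, 0.7]
grip_width: 0.05
gripper_force: 0.0
```

>>> jog_arm(hand=[0.0, 0.0, 0.0, 0.0, 0.0], travel=[[0, 0, 0], [0, 0, 0], [0, 0, 0], [0, 0, 0], [0, 0, 0]], yaw=[0, 0, 0, 0, 0], grip_force=40)

```text
time_s: 23.88
position: [0.4991, 0.0832, 0.0437]
tool_rot: [[-0.05, 0.999, 0.004], [0.999, 0.05, -0.0], [-0.0, 0.004, -1.0]]
ft_force: [2.6, 0.7, 7.3]
grip_width: 0.0146
gripper_force: 39.8
```

>>> jog_arm(hand=[0.0, 0.0, 0.0, 0.0, 0.0], travel=[[-0.0003, 0.006, 0], [-0.0003, 0.007, 0], [-0.0003, 0.007, 0], [-0.0003, 0.007, 0], [-0.0003, 0.007, 0]], yaw=[0, 0, 0, 0, 0])

```text
time_s: 24.5
position: [0.4975, 0.1169, 0.0437]
tool_rot: [[-0.05, 0.999, 0.004], [0.999, 0.05, -0.001], [-0.001, 0.004, -1.0]]
ft_force: [2.3, -2.8, 7.2]
grip_width: 0.0151
gripper_force: 40.0
```

>>> jog_arm(hand=[0.0, 0.0, 0.0, 0.0, 0.0], travel=[[-0.0003, 0.007, 0], [-0.0003, 0.007, 0], [-0.0003, 0.007, 0], [-0.0003, 0.007, 0], [-0.0003, 0.006, 0]], yaw=[0, 0, 0, 0, 0])

```text
time_s: 25.12
position: [0.4959, 0.151, 0.0437]
tool_rot: [[-0.05, 0.999, 0.004], [0.999, 0.05, -0.0], [-0.001, 0.004, -1.0]]
ft_force: [2.6, -2.5, 7.5]
grip_width: 0.015
gripper_force: 40.0
```

>>> jog_arm(hand=[0.0, 0.0, 0.0, 0.0, 0.0], travel=[[-0.0003, 0.004, 0], [-0.0003, 0.003, 0], [0, 0.001, 0], [0, 0.001, 0], [0, 0, 0]], yaw=[0, 0, 0, 0, 0])

```text
time_s: 25.75
position: [0.4956, 0.1582, 0.0436]
tool_rot: [[-0.05, 0.999, 0.004], [0.999, 0.05, -0.003], [-0.003, 0.003, -1.0]]
ft_force: [1.7, -14.2, 7.8]
grip_width: 0.0147
gripper_force: 40.0
```

>>> jog_arm(hand=[0.04, 0.05, 0.05, 0.05, 0.05], travel=[[0, -0.001, 0], [0, 0, 0], [0, 0, 0.05], [0, 0, 0.06], [0, 0, 0.06]], yaw=[0, 0, 0, 0, 0])

```text
time_s: 26.38
position: [0.4936, 0.1593, 0.214]
tool_rot: [[-0.05, 0.999, -0.001], [0.999, 0.05, 0.0], [0.0, -0.001, -1.0]]
ft_force: [1.6, -0.8, -0.3]
grip_width: 0.0496
gripper_force: 0.0
```

>>> jog_arm(hand=[0.05, 0.05, 0.05, 0.05, 0.05], travel=[[0, -0.02, 0.05], [0, -0.03, 0.02], [0, 0, 0], [0, 0, 0], [0, 0, 0]], yaw=[0, 0, 0, 0, 0])

```text
time_s: 27.0
position: [0.4939, 0.1098, 0.2812]
tool_rot: [[-0.051, 0.999, -0.002], [0.999, 0.051, 0.0], [0.0, -0.002, -1.0]]
ft_force: [0.5, 0.9, -0.5]
grip_width: 0.0499
gripper_force: 0.0
```

Run:
```python
from h import *
s,im=snap('wrist','w9'); np.save('s9.npy',s,allow_pickle=True); print(s['position'],s['time_s'])
hsv=cv2.cvtColor(im,cv2.COLOR_RGB2HSV)
m=cv2.inRange(hsv,(17,120,150),(30,255,255)); m[:150]=0; m[250:]=0
n,l,st,c=cv2.connectedComponentsWithStats(m)
for i in range(1,n):
    if st[i,4]>40: print(st[i],c[i].round(1), ray('wrist',[c[i]],.058,s).round(4))
```

```text
[0.49388048 0.1098221  0.28120294] 27.0
[ 40 150   9   9  65] [ 44.2 153.5] [[0.269  0.1143 0.058 ]]
[187 181  26  25 482] [199.8 193. ] [[0.4398 0.0782 0.058 ]]
[293 181  26  26 481] [305.8 193.7] [[0.5587 0.0835 0.058 ]]
[248 236  12   7  65] [253.6 239.2] [[0.5032 0.0252 0.058 ]]
```

View pics/w9.png

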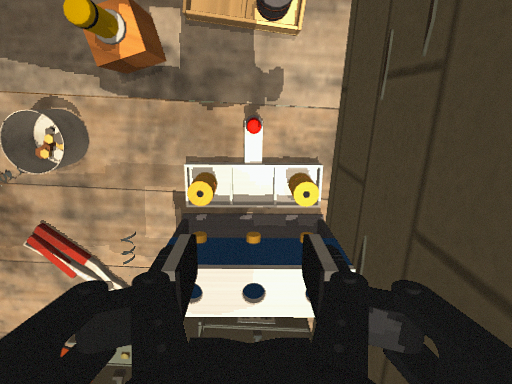

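The bushes stand at pixels (200,193) and (306,194). The drift is back upright in its stand at about (80,12). I'll pick bush 3 first.

>>> jog_arm(hand=[0.055, 0.055, 0.055, 0.055, 0.055], travel=[[0.035, -0.013, -0.03], [0.03, -0.0133, -0.045], [0, 0, -0.055], [0, 0, -0.055], [0, 0, 0]], yaw=[0, 0, 0, 0, 0])

```text
time_s: 27.68
position: [0.5572, 0.0833, 0.0938]
tool_rot: [[-0.05, 0.999, -0.009], [0.999, 0.05, 0.001], [0.001, -0.009, -1.0]]
ft_force: [1.0, 0.4, 0.6]
grip_width: 0.0552
gripper_force: 0.0
```

>>> jog_arm(hand=[0.055, 0.055, 0.055, 0.055, 0.055], travel=[[0, 0, -0.02], [0, 0, -0.02], [0, 0, -0.006], [0, 0, 0], [0, 0, 0]], yaw=[0, 0, 0, 0, 0])

```text
time_s: 28.3
position: [0.5599, 0.0829, 0.0525]
tool_rot: [[-0.05, 0.999, 0.002], [0.999, 0.05, -0.0], [-0.0, 0.002, -1.0]]
ft_force: [0.2, -0.6, -0.4]
grip_width: 0.0549
gripper_force: 0.0
```

>>> jog_arm(hand=[0.0, 0.0, 0.0, 0.0, 0.0], travel=[[0, 0, 0], [0, 0, 0], [0, 0, 0], [0, 0, 0], [0, 0, 0]], yaw=[0, 0, 0, 0, 0], grip_force=50)

```text
time_s: 28.92
position: [0.5595, 0.0828, 0.0519]
tool_rot: [[-0.05, 0.999, 0.001], [0.999, 0.05, -0.0], [-0.0, 0.001, -1.0]]
ft_force: [-1.8, -0.2, 6.6]
grip_width: 0.0284
gripper_force: 49.1
```

>>> jog_arm(hand=[0.0, 0.0, 0.0, 0.0, 0.0], travel=[[0, 0, 0.02], [0, 0, 0.05], [0, 0, 0.06], [0, 0.03, 0.05], [-0.01, 0.06, 0.01]], yaw=[0, 0, 0, 0, 0])

```text
time_s: 29.55
position: [0.5505, 0.1725, 0.2446]
tool_rot: [[-0.046, 0.999, 0.006], [0.999, 0.046, 0.0], [0.0, 0.006, -1.0]]
ft_force: [1.4, 0.7, -4.6]
grip_width: 0.0284
gripper_force: 50.1
```

>>> jog_arm(hand=[0.0, 0.0, 0.0, 0.0, 0.0], travel=[[-0.02, 0.055, 0.01], [-0.02, 0.055, 0.01], [-0.01, 0.03, 0], [0, 0, 0], [0, 0, 0]], yaw=[0, 0, 0, 0, 0])

```text
time_s: 30.18
position: [0.4993, 0.3122, 0.2607]
tool_rot: [[-0.05, 0.999, -0.001], [0.999, 0.05, -0.001], [-0.001, -0.001, -1.0]]
ft_force: [0.7, 0.1, -3.0]
grip_width: 0.0284
gripper_force: 50.1
```

```bash
cat > crate.py <<'E'
from h import *
def crate(s,im,tag=''):
    hsv=cv2.cvtColor(im,cv2.COLOR_RGB2HSV)
    m=cv2.inRange(hsv,(18,60,120),(30,255,255)); m[300:]=0
    m=cv2.morphologyEx(m,cv2.MORPH_OPEN,np.ones((3,3)))
    n,l,st,c=cv2.connectedComponentsWithStats(m); i=1+np.argmax(st[1:,4])
    pts=np.argwhere(l==i)[:,::-1]; h=cv2.convexHull(pts.astype(np.int32))[:,0]
    P=ray('wrist',h,.03,s)[:,:2].astype(np.float32); r=cv2.minAreaRect(P); print(tag,st[i],'rim rect',r)
    print(cv2.boxPoints(r).round(4).tolist())
E
python3 - <<'E'
from crate import *
s,im=snap('wrist','w10'); np.save('s10.npy',s,allow_pickle=True); print(s['position'],s['time_s']); crate(s,im)
E
```

```text
[0.49931415 0.31221944 0.26070678] 30.175
 [ 182   66  117  137 5134] rim rect ((0.49878907203674316, 0.338759183883667), (0.17862743139266968, 0.09865452349185944), 51.44551467895508)
[[0.40450000762939453, 0.299699991941452], [0.48170000314712524, 0.23819999396800995], [0.5929999947547913, 0.37790000438690186], [0.5159000158309937, 0.439300000667572]]
```

View pics/w10.png

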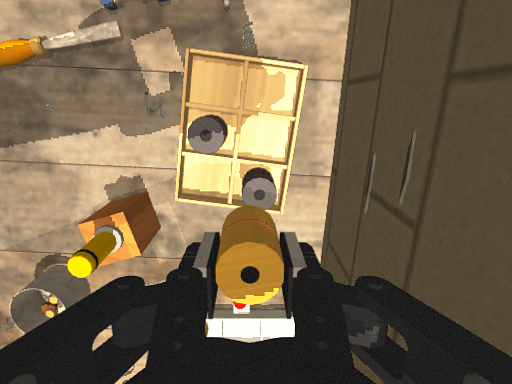

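Crate rim corners are at (187,49), (308,64), (281,213) and (176,202). The worn bushes are in the left-middle and right-bottom cells, so the two far (+y) cells are free.

Run:
```python
from h import *
s=np.load('s10.npy',allow_pickle=True).item()
P=ray('wrist',[(187,49),(308,64),(281,213),(176,202)],.03,s)[:,:2]; print(P.round(4).tolist())
c=P.mean(0); y=(P[0]+P[1]-P[2]-P[3]); a=np.arctan2(-y[0],y[1]); print('centre',c.round(4),'yaw',np.degrees(a).round(2),'sizes',[np.linalg.norm(P[i]-P[(i+1)%4]).round(4) for i in range(4)])
R=np.array([[np.cos(a),-np.sin(a)],[np.sin(a),np.cos(a)]])
for q in [(.031,.054),(-.031,.054),(.031,0),(.031,-.054),(-.031,0)]: print(q,(c+R@q).round(4))
w=ray('wrist',[(208,135),(259,190)],.056,s);print('worn tops',w.round(4));
```

```text
[[0.4299, 0.4307], [0.5548, 0.4225], [0.5392, 0.2587], [0.4169, 0.2661]]
centre [0.4852 0.3445] yaw -4.97 sizes [np.float64(0.1252), np.float64(0.1645), np.float64(0.1226), np.float64(0.1651)]
(0.031, 0.054) [0.5208 0.3956]
(-0.031, 0.054) [0.459 0.401]
(0.031, 0) [0.5161 0.3418]
(0.031, -0.054) [0.5114 0.288 ]
(-0.031, 0) [0.4543 0.3472]
worn tops [[0.4559 0.3473 0.056 ]
 [0.5108 0.2922 0.056 ]]
```

>>> jog_arm(hand=[0.0, 0.0, 0.0, 0.0, 0.0], travel=[[0.011, 0.042, 0], [0.0105, 0.041, -0.03], [0, 0, -0.05], [0, 0, -0.05], [0, 0, 0]], yaw=[-0.065, -0.065, 0, 0, 0])

```text
time_s: 30.85
position: [0.5198, 0.394, 0.1276]
tool_rot: [[0.081, 0.997, -0.008], [0.997, -0.082, -0.004], [-0.005, -0.007, -1.0]]
ft_force: [0.6, -0.1, -1.2]
grip_width: 0.028
gripper_force: 50.0
```

Run:
```python
from h import *
s,im=snap('wrist','w11'); np.save('s11.npy',s,allow_pickle=True); print(s['position'],s['time_s'])
```

```text
[0.51982443 0.3939773  0.12756703] 30.85
```

View pics/w11.png

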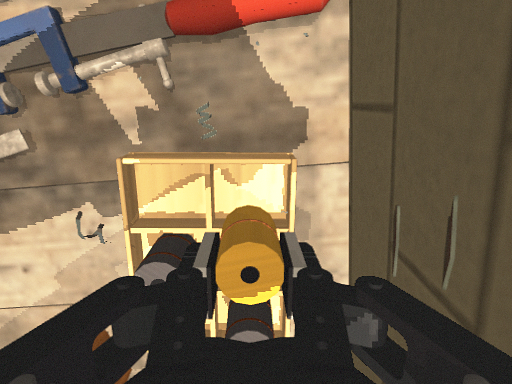

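The crate's far rim runs from (119,156) to (297,155), and the held bush is above the right-hand free cell. I'll check the position.

Run:
```python
from h import *
s=np.load('s11.npy',allow_pickle=True).item()
P=ray('wrist',[(118,155),(297,154)],.03,s)[:,:2]; print(P.round(4).tolist()); 
x=(P[1]-P[0])/np.linalg.norm(P[1]-P[0]); y=np.array([-x[1],x[0]]); m=P.mean(0)
print(np.linalg.norm(P[1]-P[0]),'A',m+.031*x-.029*y,'B',m-.031*x-.029*y,'yaw',np.degrees(np.arctan2(x[1],x[0])))
```

```text
[[0.4309, 0.4347], [0.5552, 0.4253]]
0.12465224129920852 A [0.52175599 0.39875266] B [0.45993207 0.40342212] yaw -4.319253273469242
```

>>> jog_arm(hand=[0.0, 0.0, 0.0, 0.0, 0.0], travel=[[0.001, 0.002, -0.025], [0, 0, -0.025], [0, 0, -0.02], [0, 0, -0.01], [0, 0, 0]], yaw=[0, 0, 0, 0, 0])

```text
time_s: 31.52
position: [0.5225, 0.3979, 0.0525]
tool_rot: [[0.08, 0.997, 0.002], [0.997, -0.08, 0.001], [0.001, 0.002, -1.0]]
ft_force: [0.1, -0.2, -2.1]
grip_width: 0.0282
gripper_force: 50.2
```

>>> jog_arm(hand=[0.0, 0.0, 0.0, 0.045, 0.045], travel=[[0, 0, -0.004], [0, 0, 0], [0, 0, 0], [0, 0, 0], [0, 0, 0]], yaw=[0, 0, 0, 0, 0])

```text
time_s: 32.15
position: [0.5217, 0.3979, 0.0474]
tool_rot: [[0.08, 0.997, 0.0], [0.997, -0.08, 0.0], [0.0, 0.0, -1.0]]
ft_force: [-0.1, 0.8, -0.3]
grip_width: 0.0448
gripper_force: 0.0
```

>>> jog_arm(hand=[0.045, 0.045, 0.045, 0.045, 0.05], travel=[[0, 0, 0], [0, 0, 0.02], [0, 0, 0.05], [0, 0, 0.06], [0, 0, 0.06]], yaw=[0, 0, 0, 0, 0])

```text
time_s: 32.78
position: [0.5214, 0.3977, 0.2391]
tool_rot: [[0.08, 0.997, -0.0], [0.997, -0.08, -0.0], [-0.0, -0.0, -1.0]]
ft_force: [0.6, -0.4, -0.5]
grip_width: 0.0496
gripper_force: 0.0
```

>>> jog_arm(hand=[0.055, 0.055, 0.055, 0.055, 0.055], travel=[[0, -0.06, 0.02], [-0.01, -0.06, 0], [-0.02, -0.055, 0], [-0.02, -0.055, 0], [-0.03, -0.05, 0]], yaw=[0.065, 0.065, 0, 0, 0])

```text
time_s: 33.4
position: [0.441, 0.1168, 0.257]
tool_rot: [[-0.05, 0.999, 0.0], [0.999, 0.05, -0.0], [-0.0, 0.0, -1.0]]
ft_force: [0.2, 0.1, 0.1]
grip_width: 0.0548
gripper_force: 0.0
```

Run:
```python
from h import *
s,im=snap('wrist','w12'); np.save('s12.npy',s,allow_pickle=True); print(s['position'],s['time_s'])
hsv=cv2.cvtColor(im,cv2.COLOR_RGB2HSV)
m=cv2.inRange(hsv,(17,120,150),(30,255,255)); m=cv2.morphologyEx(m,cv2.MORPH_OPEN,np.ones((3,3)))
n,l,st,c=cv2.connectedComponentsWithStats(m)
for i in range(1,n):
    if st[i,4]>100: print(st[i],c[i].round(1), ray('wrist',[c[i]],.058,s).round(4))
```

```text
[0.4409765  0.11679755 0.25697931] 33.4
[121   0  30  32 788] [135.6  14.8] [[0.331  0.2577 0.058 ]]
[232 195  28  27 545] [245.4 207.9] [[0.4393 0.0781 0.058 ]]
```

>>> jog_arm(hand=[0.055, 0.055, 0.055, 0.055, 0.055], travel=[[-0.001, -0.02, -0.03], [0, -0.0185, -0.045], [0, 0, -0.055], [0, 0, -0.03], [0, 0, 0]], yaw=[0, 0, 0, 0, 0])

```text
time_s: 34.08
position: [0.4399, 0.0801, 0.0958]
tool_rot: [[-0.05, 0.999, -0.004], [0.999, 0.05, 0.0], [0.001, -0.004, -1.0]]
ft_force: [-0.4, -0.8, 0.5]
grip_width: 0.0553
gripper_force: 0.0
```

>>> jog_arm(hand=[0.055, 0.055, 0.055, 0.055, 0.055], travel=[[0, 0, -0.02], [0, 0, -0.02], [0, 0, -0.005], [0, 0, 0], [0, 0, 0]], yaw=[0, 0, 0, 0, 0])

```text
time_s: 34.7
position: [0.4413, 0.08, 0.0529]
tool_rot: [[-0.05, 0.999, 0.002], [0.999, 0.05, -0.0], [-0.0, 0.002, -1.0]]
ft_force: [1.2, 0.2, 0.3]
grip_width: 0.0547
gripper_force: 0.0
```

>>> jog_arm(hand=[0.0, 0.0, 0.0, 0.0, 0.0], travel=[[0, 0, 0], [0, 0, 0], [0, 0, 0], [0, 0, 0], [0, 0, 0]], yaw=[0, 0, 0, 0, 0], grip_force=50)

```text
time_s: 35.33
position: [0.4409, 0.08, 0.0525]
tool_rot: [[-0.05, 0.999, 0.001], [0.999, 0.05, -0.0], [-0.0, 0.001, -1.0]]
ft_force: [-1.2, -0.9, 6.0]
grip_width: 0.0283
gripper_force: 48.7
```

>>> jog_arm(hand=[0.0, 0.0, 0.0, 0.0, 0.0], travel=[[0, 0, 0.02], [0, 0, 0.05], [0, 0, 0.06], [0.01, 0.02, 0.05], [0.02, 0.05, 0.03]], yaw=[0, 0, 0, 0, 0])

```text
time_s: 35.95
position: [0.4711, 0.1498, 0.2648]
tool_rot: [[-0.047, 0.999, 0.003], [0.999, 0.047, -0.0], [-0.0, 0.003, -1.0]]
ft_force: [1.8, -0.7, -2.4]
grip_width: 0.0285
gripper_force: 50.1
```

>>> jog_arm(hand=[0.0, 0.0, 0.0, 0.0, 0.0], travel=[[0.015, 0.055, 0], [0.015, 0.055, 0], [0, 0.055, 0], [0, 0, 0], [0, 0, 0]], yaw=[0, 0, 0, 0, 0])

```text
time_s: 36.58
position: [0.5004, 0.3148, 0.2615]
tool_rot: [[-0.05, 0.999, -0.001], [0.999, 0.05, -0.001], [-0.001, -0.001, -1.0]]
ft_force: [0.5, -0.7, -2.3]
grip_width: 0.0282
gripper_force: 50.1
```

Run:
```python
from h import *
s,im=snap('wrist','w13'); np.save('s13.npy',s,allow_pickle=True); print(s['position'],s['time_s'])
```

```text
[0.50044126 0.31477181 0.26147625] 36.575
```

View pics/w13.png

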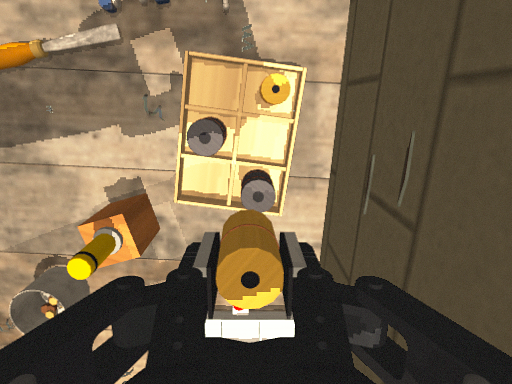

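The crate hasn't moved, and bush 3 stands upright in the upper-right cell at (275,89). The upper-left cell (213,82) gets the next one.

>>> jog_arm(hand=[0.0, 0.0, 0.0, 0.0, 0.0], travel=[[-0.0205, 0.044, 0], [-0.0205, 0.044, -0.03], [0, 0, -0.05], [0, 0, -0.05], [0, 0, 0]], yaw=[-0.065, -0.065, 0, 0, 0])

```text
time_s: 37.25
position: [0.4587, 0.4011, 0.1292]
tool_rot: [[0.081, 0.997, -0.007], [0.997, -0.081, -0.004], [-0.004, -0.006, -1.0]]
ft_force: [0.6, 0.2, -1.7]
grip_width: 0.0279
gripper_force: 50.0
```

>>> jog_arm(hand=[0.0, 0.0, 0.0, 0.0, 0.0], travel=[[0, 0, -0.01], [0, 0, 0], [0, 0, 0], [0, 0, 0], [0, 0, 0]], yaw=[0, 0, 0, 0, 0])

```text
time_s: 37.88
position: [0.4598, 0.4031, 0.1223]
tool_rot: [[0.08, 0.997, 0.0], [0.997, -0.08, 0.0], [0.0, 0.0, -1.0]]
ft_force: [0.4, 0.3, -2.6]
grip_width: 0.0284
gripper_force: 50.1
```

Run:
```python
from h import *
s,im=snap('wrist','w14'); np.save('s14.npy',s,allow_pickle=True); print(s['position'],s['time_s'])
# far rim left corner: outline of crate colour above row 230
hsv=cv2.cvtColor(im,cv2.COLOR_RGB2HSV)
m=cv2.inRange(hsv,(18,60,120),(30,255,255)); m=cv2.morphologyEx(m,cv2.MORPH_OPEN,np.ones((3,3))); m[240:]=0
n,l,st,c=cv2.connectedComponentsWithStats(m); i=1+np.argmax(st[1:,4]); print(st[i])
h=np.argwhere(l==i)[:,::-1]; tl=h[np.argmin(h.sum(1))]; tr=h[np.argmax(h[:,0]-h[:,1])]; print(tl,tr)
P=ray('wrist',[tl,tr],.03,s)[:,:2]; x=(P[1]-P[0])/np.linalg.norm(P[1]-P[0]); y=np.array([-x[1],x[0]]); m=P.mean(0)
print(P.round(4),np.linalg.norm(P[1]-P[0]).round(4),'B',m-.031*x-.029*y)
```

```text
[0.45979633 0.40309696 0.12231285] 37.875
[ 286  172   84   68 2934]
[293 172] [358 193]
[[0.492  0.4235]
 [0.5368 0.4048]] 0.0486 B [0.47463499 0.39927979]
```

>>> jog_arm(hand=[0.0, 0.0, 0.0, 0.0, 0.0], travel=[[0, 0, -0.025], [0, 0, -0.025], [0, 0, -0.015], [0, 0, -0.005], [0, 0, 0]], yaw=[0, 0, 0, 0, 0])

```text
time_s: 38.55
position: [0.46, 0.4032, 0.0523]
tool_rot: [[0.08, 0.997, 0.0], [0.997, -0.08, 0.0], [0.0, 0.0, -1.0]]
ft_force: [0.3, -1.1, -2.2]
grip_width: 0.0285
gripper_force: 50.2
```

>>> jog_arm(hand=[0.0, 0.0, 0.0, 0.045, 0.045], travel=[[0, 0, -0.003], [0, 0, 0], [0, 0, 0], [0, 0, 0], [0, 0, 0]], yaw=[0, 0, 0, 0, 0])

```text
time_s: 39.17
position: [0.4599, 0.4032, 0.0493]
tool_rot: [[0.08, 0.997, 0.001], [0.997, -0.08, 0.0], [0.0, 0.001, -1.0]]
ft_force: [0.7, -0.7, 0.4]
grip_width: 0.0449
gripper_force: 0.0
```

>>> jog_arm(hand=[0.045, 0.045, 0.045, 0.045, 0.05], travel=[[0, 0, 0], [0, 0, 0.02], [0, 0, 0.05], [0, 0, 0.06], [0, 0, 0.06]], yaw=[0, 0, 0, 0, 0])

```text
time_s: 39.8
position: [0.4595, 0.4029, 0.241]
tool_rot: [[0.08, 0.997, 0.0], [0.997, -0.08, 0.0], [0.0, 0.0, -1.0]]
ft_force: [0.3, 1.1, 0.6]
grip_width: 0.0498
gripper_force: 0.0
```

>>> jog_arm(hand=[0.05, 0.05, 0.05, 0.05, 0.05], travel=[[0.01, -0.055, 0.01], [0.01, -0.055, 0], [0.01, -0.055, 0], [0.005, -0.05, 0], [0.0012, -0.03, 0]], yaw=[0.065, 0.065, 0, 0, 0])

```text
time_s: 40.42
position: [0.496, 0.1559, 0.2491]
tool_rot: [[-0.048, 0.999, 0.0], [0.999, 0.048, -0.0], [-0.0, 0.0, -1.0]]
ft_force: [-0.1, 0.2, -1.0]
grip_width: 0.0499
gripper_force: 0.0
```

Run:
```python
from h import *
s,im=snap('wrist','w15'); print(s['position'],s['time_s'])
hsv=cv2.cvtColor(im,cv2.COLOR_RGB2HSV); m=cv2.inRange(hsv,(0,170,150),(8,255,255));m[:,:215]=0;m[:,285:]=0;m[250:]=0
y,x=np.nonzero(m);print(x.min(),x.max(),y.min(),y.max());print('handle',ray('wrist',[(x.mean(),np.median(y))],.061,s).round(4))
```

```text
[0.49603432 0.15587679 0.24914987] 40.425
242 256 168 181
handle [[0.496  0.1564 0.061 ]]
```

Handle is at (0.496, 0.157). I'll grip it and push home.

>>> jog_arm(hand=[0.05, 0.05, 0.05, 0.05, 0.05], travel=[[0, 0.001, -0.05], [0, 0, -0.05], [0, 0, -0.05], [0, 0, -0.04], [0, 0, -0.016]], yaw=[0, 0, 0, 0, 0])

```text
time_s: 41.1
position: [0.495, 0.1591, 0.0409]
tool_rot: [[-0.05, 0.999, -0.003], [0.999, 0.05, -0.0], [-0.0, -0.003, -1.0]]
ft_force: [0.7, 0.8, 0.0]
grip_width: 0.0496
gripper_force: 0.0
```

>>> jog_arm(hand=[0.0, 0.0, 0.0, 0.0, 0.0], travel=[[0, 0, 0], [0, 0, 0], [0, 0, 0], [0, 0, 0], [0, 0, 0]], yaw=[0, 0, 0, 0, 0], grip_force=40)

```text
time_s: 41.72
position: [0.4956, 0.1592, 0.0438]
tool_rot: [[-0.05, 0.999, 0.0], [0.999, 0.05, 0.0], [0.0, 0.0, -1.0]]
ft_force: [-4.5, -0.5, 6.2]
grip_width: 0.0147
gripper_force: 39.7
```

>>> jog_arm(hand=[0.0, 0.0, 0.0, 0.0, 0.0], travel=[[0.0003, -0.006, 0], [0.0004, -0.008, 0], [0.0004, -0.008, 0], [0.0004, -0.008, 0], [0.0004, -0.008, 0]], yaw=[0, 0, 0, 0, 0])

```text
time_s: 42.35
position: [0.4974, 0.1212, 0.0438]
tool_rot: [[-0.05, 0.999, -0.0], [0.999, 0.05, 0.001], [0.001, -0.0, -1.0]]
ft_force: [-5.9, 2.6, 7.0]
grip_width: 0.0149
gripper_force: 39.9
```

>>> jog_arm(hand=[0.0, 0.0, 0.0, 0.0, 0.0], travel=[[0.0004, -0.008, 0], [0.0004, -0.008, 0], [0.0004, -0.008, 0], [0.0003, -0.006, 0], [0, 0, 0]], yaw=[0, 0, 0, 0, 0])

```text
time_s: 42.98
position: [0.4989, 0.0906, 0.0438]
tool_rot: [[-0.05, 0.999, -0.001], [0.999, 0.05, -0.001], [-0.001, -0.001, -1.0]]
ft_force: [-7.5, -2.5, 7.7]
grip_width: 0.0151
gripper_force: 40.0
```

>>> jog_arm(hand=[0.0, 0.0, 0.0, 0.0, 0.0], travel=[[0.0002, -0.003, 0], [0, -0.002, 0], [0, -0.001, 0], [0, -0.001, 0], [0, 0, 0]], yaw=[0, 0, 0, 0, 0])

```text
time_s: 43.6
position: [0.4991, 0.0842, 0.0438]
tool_rot: [[-0.05, 0.999, -0.0], [0.999, 0.05, 0.0], [0.0, -0.0, -1.0]]
ft_force: [-4.7, 1.2, 6.6]
grip_width: 0.0148
gripper_force: 39.9
```

>>> jog_arm(hand=[0.0, 0.0, 0.0, 0.0, 0.0], travel=[[0, -0.001, 0], [0, -0.0005, 0], [0, 0, 0], [0, 0, 0], [0, 0, 0]], yaw=[0, 0, 0, 0, 0])

```text
time_s: 44.22
position: [0.4991, 0.0841, 0.0438]
tool_rot: [[-0.05, 0.999, 0.0], [0.999, 0.05, 0.003], [0.003, 0.0, -1.0]]
ft_force: [-5.0, 11.2, 7.5]
grip_width: 0.015
gripper_force: 39.9
```

>>> jog_arm(hand=[0.0, 0.0, 0.0, 0.05, 0.05], travel=[[0, -0.001, 0], [0, 0, 0], [0, 0.002, 0], [0, 0, 0], [0, 0, 0]], yaw=[0, 0, 0, 0, 0])

```text
time_s: 44.85
position: [0.5001, 0.0833, 0.0433]
tool_rot: [[-0.05, 0.999, 0.002], [0.999, 0.05, -0.0], [-0.0, 0.002, -1.0]]
ft_force: [0.2, 0.5, 0.0]
grip_width: 0.0493
gripper_force: 0.0
```

>>> jog_arm(hand=[0.05, 0.05, 0.05, 0.05, 0.05], travel=[[0, 0, 0.03], [0, 0, 0.05], [0, 0, 0.06], [-0.02, 0.03, 0.05], [-0.03, 0.04, 0.02]], yaw=[0, 0, 0, 0, 0])

```text
time_s: 45.48
position: [0.4503, 0.1537, 0.2559]
tool_rot: [[-0.048, 0.999, 0.006], [0.999, 0.048, 0.001], [0.0, 0.006, -1.0]]
ft_force: [0.3, -0.1, -1.2]
grip_width: 0.0501
gripper_force: 0.0
```

>>> jog_arm(hand=[0.05, 0.05, 0.05, 0.05, 0.05], travel=[[0, 0.06, 0.02], [0, 0.06, 0], [0, 0, 0], [0, 0, 0], [0, 0, 0]], yaw=[0, 0, 0, 0, 0])

```text
time_s: 46.1
position: [0.4499, 0.2717, 0.2727]
tool_rot: [[-0.048, 0.999, 0.0], [0.999, 0.048, -0.0], [-0.0, 0.0, -1.0]]
ft_force: [-0.1, 0.9, -0.9]
grip_width: 0.0505
gripper_force: 0.0
```

Run:
```python
from h import *
s,w=snap('wrist','w16'); print(s['position'],s['time_s'],s['ft_force'])
_,b=snap('side','side16')
cv2.imwrite('pics/fin.png',np.hstack([cv2.resize(w,(400,300)),cv2.resize(b[100:300,170:370],(400,300),interpolation=cv2.INTER_CUBIC)])[:,:,::-1])
```

```text
[0.44985404 0.27168401 0.27274177] 46.1 [-0.13263471  0.87597155 -0.89194786]
```

View pics/fin.png

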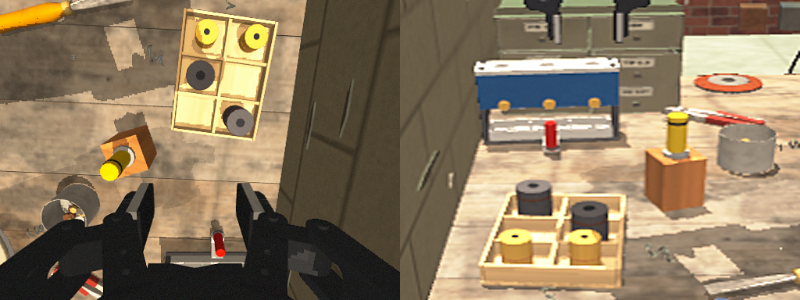

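Both brass bushes stand in free cells, at (207,35) and (255,37). The worn bushes are in place, the drift is upright in its stand at (677,135), and the tray is under the housing. I'll compare the handle with its earlier home position, then hand in.

Run:
```python
from h import *
r=[]
for f in('side5','side16'):
    h=cv2.cvtColor(cv2.imread(f'pics/{f}.png'),cv2.COLOR_BGR2HSV); m=cv2.inRange(h,(0,150,90),(8,255,255)); m[:,:230]=0;m[:,262:]=0;m[:165]=0;m[215:]=0
    y,x=np.nonzero(m); r.append((x.mean(),y.mean(),len(x))); print(f,r[-1])
if abs(r[0][1]-r[1][1])<.5: print(env.close_job())
```

```text
side5 (np.float64(245.01123595505618), np.float64(189.2134831460674), 89)
side16 (np.float64(244.92134831460675), np.float64(189.0561797752809), 89)
the job is handed in; nothing more can be done
None
```

Job handed in after about 46 s of robot time: both brass bushes (from bores 1 and 3; bore 2 was empty) stand in free crate cells, the worn bushes are in place, the tray is fully home, and the drift is upright in its stand.

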